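# Clamp a bush in the cam-lock drilling fixture

### The job

Stand the grey aluminium bush upright in the nest of the blue clamping fixture, between the steel V stop and the brass jaw, and let go of it. Then turn the red bar knob clockwise (seen from above) until its sprung follower drops into the notch of the hidden cam, so that the brass jaw snaps in and clamps the bush; feel for the drop, stop there, and never force the knob hard against the dropped follower. Let go, and leave the other things on the bench alone.

Things in the scene. Friction and masses are not known exactly. Their poses are not given: they have to be found in the camera images.
- fixture: Blue clamping fixture, bolted down: base plate 110 mm (x) by 230 mm (y from -110 to +120), 22 mm thick; origin at the underside, z up. Knob axis at its y = -55 mm, nest at y = +55 mm. Steel V stop on the knob's side of the nest, 48 mm above the bench, x -18 to 18, y 20 to 42 mm; brass jaw on the far (+y) side. The nest is open along x: hold the bush by its +x and -x sides.
- nest (a point): Point on the base plate's top (22 mm above the bench) where the clamped bush's axis stands, touching both V pads. Axes as the fixture's: +y from knob through V stop to jaw. While the jaw is open the bush has 7 mm of room along +y: stand it with its axis about 3.5 mm to the +y side, within 4 mm in x; the closing jaw draws it into the V.
- bush_mid (a point): Centre (25 mm above its underside) of the loose grey aluminium bush, a plain upright cylinder 36 mm in diameter and 50 mm high with a dark bore on top, about 0.2 kg. z is its axis.
- knob: Cam knob; origin on its upright axis, 22 mm above the bench. Its x is the length of its red bar grip: 64 mm long, 14 mm wide (y), 40 to 74 mm above the bench, white mark at the +x end. A dark skirt under the bar, 72 mm across, hides the cam. Turns clockwise from above (yaw falls); start angle varies. The follower drops after 0.3 to 1.5 rad of turning; where is not known.
- knob_grip (a point): Point on the knob's axis in its bar grip, 64 mm above the bench; axes as the knob's. Feel: turning takes under 0.1 N m, up to 0.2 on a hump up to 0.3 rad before the drop; then the falling follower pulls the knob on with up to 0.3 N m; some 0.1 rad of free play follows, then a dead stop, the notch's wall, 17 mm from the axis: back off at 0.25 to 0.3 N m; more than about 0.4 is too much.
- jaw: Brass jaw, 26 mm wide, 10 thick, 28 high, one piece with the sprung follower on the hidden cam; slides along the fixture's y. Origin on the middle of its clamping face at base-top height: at fixture y = +80 mm when open (+81 on the hump), +73 when the follower is down and it clamps the bush, +69 if down with no bush. The spring pulls it to the knob with about 7 N.
- collar: Bystander: loose brass collar, 44 mm in diameter, 24 mm high; origin at its underside. Leave it alone.
- oil: Bystander: loose yellow oil bottle with red cap, 40 mm in diameter, 85 mm high, standing; origin at its underside. Leave it alone.
- wrench: Bystander: loose steel wrench, 170 mm long, lying on the bench; origin at the middle of its underside. Leave it alone.
Things that resemble listed ones, but are neither listed nor needed, are in the scene too. What is shaped like the part that bears bush_mid but turquoise is not meant.

How it is judged (in metres and radians):
On the way, in this order (a step that is already met when the one before it is completed fails the run):
1. the bush stands upright in the open nest, between V stop and jaw, let go, the jaw still open (x of bush_mid in the frame of nest between -0.008 and 0.008 m and y of bush_mid in the frame of nest between -0.003 and 0.012 m and z of bush_mid in the frame of nest below 0.027 m and angle between bush_mid's own z axis and vertical below 0.08 rad and y of jaw in the frame of nest above 0.0225 m and contact force between the fingers and bush below 0.1 N), for 0.2 s.
2. the follower has dropped into the notch and the jaw clamps the bush (y of jaw in the frame of nest between 0.0162 and 0.0198 m and contact force between jaw and bush above 2 N), for 0.2 s.
At the end, for the whole second after the job is handed in: The follower is down in its notch: the jaw's face stands 16.2 to 19.8 mm from the nest point (18 mm when it clamps the bush) and presses on the bush with more than 2 N; the bush is upright (within 0.06 rad), on the base plate, its axis within 3 mm of the nest point; bush and knob at rest (all of step 2 and horizontal distance between bush_mid and nest below 0.003 m and z of bush_mid in the frame of nest below 0.027 m and angle between bush_mid's own z axis and vertical below 0.06 rad and linear speed of bush below 0.01 m/s and angular speed of knob below 0.05 rad/s); the robot touches nothing.
It fails at once if the knob was forced against the follower (more than 25 N between the cam and the follower) (contact force between knob and jaw above 25 N).
It fails at once if the collar was moved more than 20 mm (distance of collar from where it was at the start of the episode above 0.02 m).
It fails at once if the oil bottle was moved more than 20 mm or tipped (distance of oil from where it was at the start of the episode above 0.02 m or angle between oil's own z axis and vertical above 0.3 rad).
It fails at once if the wrench was moved more than 20 mm (distance of wrench from where it was at the start of the episode above 0.02 m).
It also fails if it takes over 64 s, if anything falls off the work surface, if the arm or the gripper's body presses on something with over 40 N, if the wrist force passes 120 N, or if a joint passes its speed limit or range.

### The arm

A 6-joint arm with a two-finger parallel gripper is mounted at the origin on the work surface. World frame = base frame: x ahead of the robot, y to its left, z up, the work surface at z = 0. Lengths are in mm, angles in rad, forces in N, time in s.
With the tool pointing down it reaches from about 300 to 750 mm from the base axis. Payload 8.5 kg.
Tool frame: the origin (TCP) lies where the fingers leave the gripper's body, on its centre line; the fingertips stand 64 mm ahead of it and the grasp point (between the pads) lies 45 mm ahead of it (env.grip_point_offset is the distance from the TCP to the grasp point, in mm); z points along the fingers, y is the line along which they close (so a half turn about z gives the same grasp; the last joint's range is limited). The gripper opens to 88 mm and grips with 3 to 60 N. Pads are 18 mm wide; open, the fingers measure 123 mm over their backs; the gripper's body (75 mm by 187 mm) begins 45 mm behind the grasp point.
Start: joints at [0.922, 0.381, 1.297, -0, 1.464, -0.215], TCP at [231.167, 499.042, 302.748] pointing down, gripper open.
Joint ranges: [-3.11, 3.11], [-0.89, 2.33], [0.22, 2.48], [-1.42, 4.56], [0.17, 2.85], [-2.88, 2.88]. Speed limits (rad/s): [2.39, 2.39, 3.14, 3.14, 3.14, 3.14].

### API

Orientations are given as a unit quaternion [w, x, y, z].
In Python, from cell import env gives the robot as it stands.
- The arm moves only by the shell command python3 -m jog 'ROWS' [FORCE]. ROWS is JSON, a list of rows, each an object with "slide": the shift along the tool's x, y, z in mm, a list of three; "angular": the turn, a rotation vector about the tool's x, y, z in rad, a list of three; "grip": the opening in per cent of the stroke, from 0 (shut) to 100 (fully open). A call has 1 to 5 rows; each row shifts and turns the commanded pose from where the row before left it, along the tool's axes as they then stand; what a row does not reach is not made up. A row lasts 1/8 s, in which the tool goes at most 62.5 mm and 10.7 degrees, less where a joint would pass 70% of its speed; a pose out of reach is approached as far as the arm can. A call with a gripper value outside its range is refused whole. The fingers move at their own pace and stop on an object; FORCE is the grip in N (left out, the last holds). Time passes only in rows, so rows that do not move let the fingers close. It gives the time, the measured TCP pose, the force, the opening and the grip force at its end, in the units of the state.
- env.get_obs(): the state, without advancing time (a new reading comes with each control period).
- env.capture(name): name is "side" or "top"; returns a dict with "frame" (480x640x3 uint8, red, green, blue), "depth" (480x640 float32, mm along the optical axis (not along the pixel's ray), 0 where there is no reading), "K" (3x3 intrinsics, pixels), "position" and "attitude" of the camera in the world. Camera axes: x right, y down, z forward; pixel columns grow to the right and rows downward; lengths in mm; the calibration is good to about 2 mm. A picture is of the moment at which its call begins.
- env.close_job(): hands the job in; it is judged then, once.
Trained networks look in the newest picture that a camera, given by its name, has taken for a name from the list of things; names that differ only in an ending like _2 or _b are one class to them, and where a whole thing is asked for, a point or a joint stands for the part that bears it (a point fixed in the world has none). Each returns a list of dicts, best first, with "conf" (0 to 1); they miss things now and then, are a little off and sometimes report something else, mostly with a low value. They report only what shows in the picture. A call takes as long as a camera call. They do not tell look-alikes from the thing itself.
- env.recognise(camera, label): "centre" ([x, y, z] in mm, in the coordinates of the camera as it stood for that picture, good to about 4 mm: the middle of the surface that is visible of it).
- env.landmark_of(camera, label): "centre" ([x, y, z] in mm, in the coordinates of the camera as it stood for that picture, good to about 4 mm: a listed point, or the origin of a listed thing).
The state is a dict: "time": time; "qpos": joint angles; "qvel": joint speeds; "joint_torque": joint torques, N m; "ee_pos": TCP position; "eef_rot": TCP orientation; "ft_force": force on the tool from outside, world axes, zero at the start; "moment": the same for the moment, N m; "finger_gap": opening from 0.0 (shut) to 1.0 (fully open); "grasp_force": force on a finger pad.
Only numpy, scipy, OpenCV 4.12 (cv2) and the standard library are available. Lean on these libraries where they do the work, as an engineer would, in place of code of your own. Each camera call takes 0.05 s, during which the arm holds its last target. There are 200 camera calls.

## Working session

There is one attempt and no reset: what is moved stays moved. The work goes in short steps, Python scripts to look and compute and a shell command to move; the robot and the scene stay as the last step left them, time stands still between calls to the robot, and variables do not carry over. Pictures are saved under pics/ and viewed, at most 10 in all, crops included, and the job is handed in when it is done.

```bash
ls; mkdir -p pics
cat > h.py <<'E'
import numpy as np,cv2
from scipy.spatial.transform import Rotation as R
from cell import env
def rot(q): return R.from_quat([q[1],q[2],q[3],q[0]])
def cap(n):
    c=env.capture(n); a=np.array(c['attitude'],float)
    c['R']=a if a.shape==(3,3) else rot(a).as_matrix()
    c['p']=np.array(c['position'],float); return c
def w(c,p): return c['R']@np.array(p)+c['p']
def cloud(c):
    d=c['depth'];v,u=np.indices(d.shape);K=c['K']
    P=np.stack([(u-K[0,2])*d/K[0,0],(v-K[1,2])*d/K[1,1],d],-1)
    W=P@c['R'].T+c['p']; W[d==0]=np.nan; return W
def save(c,n,crop=None,s=1):
    f=c['frame'][:,:,::-1]
    if crop: f=f[crop[1]:crop[3],crop[0]:crop[2]]
    cv2.imwrite('pics/'+n,cv2.resize(f,None,fx=s,fy=s))
E
python3 - <<'E'
from h import *
np.set_printoptions(precision=1,suppress=True)
for n in('top','side'):
    c=cap(n);save(c,n+'0.png');print(n,c['p'],c['R'].round(2).tolist(),c['K'][0,0])
    for l in('fixture','nest','bush_mid','knob','knob_grip','jaw','collar','oil','wrench'):
        print(l,[(w(c,r['centre']).round(0).tolist(),round(r['conf'],2)) for r in env.landmark_of(n,l)][:3])
o=env.get_obs();print(o)
E
```

```text
pics
top [ 307.2   36.1 1009.9] [[0.07, -0.98, 0.2], [-1.0, -0.07, 0.02], [-0.01, -0.21, -0.98]] 481.8788353635201
fixture [([566.0, 115.0, -1.0], 0.94)]
nest [([578.0, 174.0, 23.0], 0.56)]
bush_mid [([357.0, -185.0, 22.0], 0.72), ([527.0, -151.0, 30.0], 0.64), ([446.0, -213.0, 25.0], 0.62)]
knob [([551.0, 68.0, 24.0], 0.77)]
knob_grip [([550.0, 66.0, 61.0], 0.58)]
jaw [([625.0, -217.0, -1.0], 0.69), ([587.0, 193.0, 21.0], 0.65)]
collar [([620.0, -215.0, -0.0], 0.74)]
oil [([539.0, -296.0, -2.0], 0.95), ([553.0, 66.0, 23.0], 0.47)]
wrench [([433.0, 363.0, 1.0], 0.73)]
side [ 148.  -652.   666.8] [[0.91, -0.24, 0.35], [-0.42, -0.56, 0.71], [0.02, -0.79, -0.61]] 454.57911974095873
fixture [([565.0, 120.0, 0.0], 0.63), ([560.0, 66.0, 63.0], 0.37)]
nest [([578.0, 175.0, 30.0], 0.55)]
bush_mid [([526.0, -146.0, 28.0], 0.93), ([450.0, -215.0, 22.0], 0.79), ([359.0, -181.0, 25.0], 0.76)]
knob [([559.0, 63.0, 26.0], 0.64)]
knob_grip []
jaw [([582.0, 197.0, 21.0], 0.63)]
collar [([621.0, -218.0, 0.0], 0.9), ([556.0, 65.0, 24.0], 0.5)]
oil [([542.0, -289.0, 1.0], 0.88), ([578.0, 174.0, 28.0], 0.68)]
wrench [([434.0, 360.0, 7.0], 0.94)]
{'time': 1.0, 'qpos': array([ 0.9,  0.4,  1.3, -0. ,  1.5, -0.2]), 'qvel': array([-0.,  0., -0.,  0., -0.,  0.]), 'joint_torque': array([  0. , -43.8, -22.5,   0.1,   0. ,   0. ]), 'ee_pos': array([231.2, 499. , 302.8]), 'eef_rot': array([0. , 0.2, 1. , 0. ]), 'ft_force': array([-0.3, -0. ,  0. ]), 'moment': array([ 0. , -0.1,  0. ]), 'grasp_force': 0.0, 'finger_gap': 0.9986137577755619}
```

View pics/top0.png

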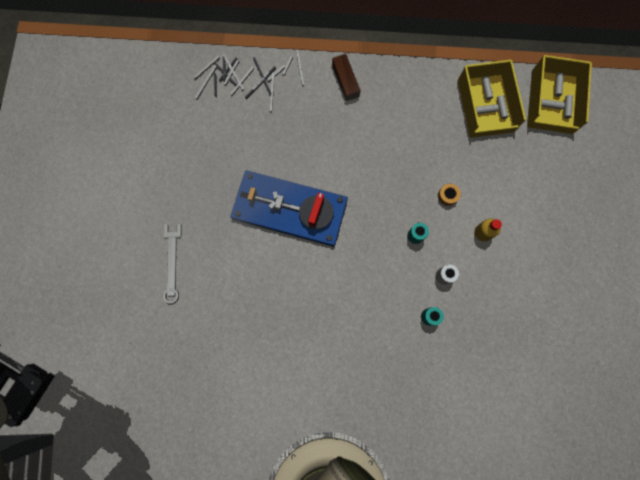

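View pics/side0.png

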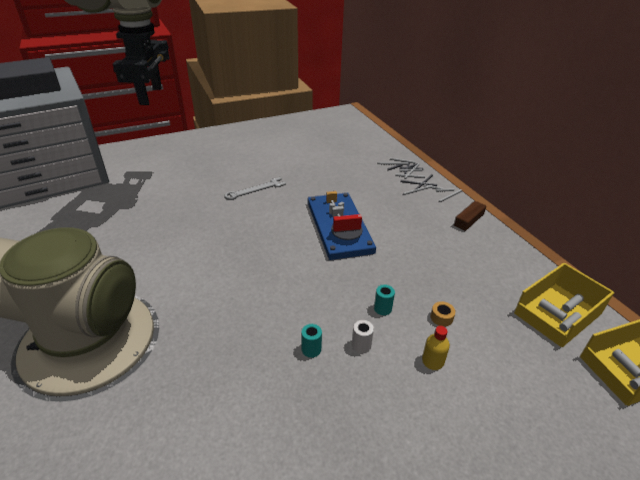

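The grey bush is at top (449,273) and side (363,337), so it is the candidate near (448,-214). The turquoise ones at top (418,232) and (433,316) are decoys. The fixture is at top (290,208) and the red bar's white mark end is near (320,197).

Run:
```python
from h import *
np.set_printoptions(precision=1,suppress=True)
for n,box in(('top',(225,165,355,250)),('side',(300,185,380,260))):
    c=cap(n);W=cloud(c);f=c['frame'].astype(int);z=W[...,2]
    r,g,b=f[...,0],f[...,1],f[...,2]
    m=(np.hypot(W[...,0]-449,W[...,1]+214)<35)&(z>42)&(z<60)
    print(n,'bush',m.sum(),cv2.minEnclosingCircle(W[m][:,:2].astype(np.float32)),np.median(z[m]))
    near=(np.hypot(W[...,0]-565,W[...,1]-118)<170)
    m=near&(b>r+30)&(b>g+30)&(z>14)&(z<30)
    print('plate',m.sum(),cv2.minAreaRect(W[m][:,:2].astype(np.float32)),np.median(z[m]))
    m=near&(r>g+60)&(r>b+60)&(z>66)&(z<85)
    print('bar',m.sum(),cv2.minAreaRect(W[m][:,:2].astype(np.float32)),np.median(z[m]),W[m].mean(0))
    m=near&(np.minimum(np.minimum(r,g),b)>150)
    print('white',m.sum(),np.median(W[m],0))
    save(c,n+'1.png',box,5)
o=env.get_obs();print(rot(o['eef_rot']).as_matrix())
```

```text
top bush 267 ((444.30706787109375, -211.44921875), 18.047744750976562) 51.03141493810199
plate 3329 ((565.3670654296875, 121.9991226196289), (226.57313537597656, 108.10147857666016), 78.77986907958984) 22.975023614334646
bar 207 ((553.8412475585938, 63.753082275390625), (13.954570770263672, 62.33339309692383), 76.58160400390625) 74.75222823460354 [552.3  64.1  74.7]
white 57 [566.4 143.7  45.4]
side bush 312 ((445.481689453125, -210.96983337402344), 18.95468521118164) 50.56466057669394
plate 1370 ((567.1494750976562, 120.33126068115234), (228.0232391357422, 108.933349609375), 78.34620666503906) 23.18033215874692
bar 126 ((555.5860595703125, 63.638648986816406), (16.112451553344727, 62.024017333984375), 74.42715454101562) 74.47310263963914 [554.2  62.2  74.1]
white 17 [571.5 145.5  45.8]
[[-0.9  0.4 -0. ]
 [ 0.4  0.9  0. ]
 [ 0.   0.  -1. ]]
```

View pics/top1.png

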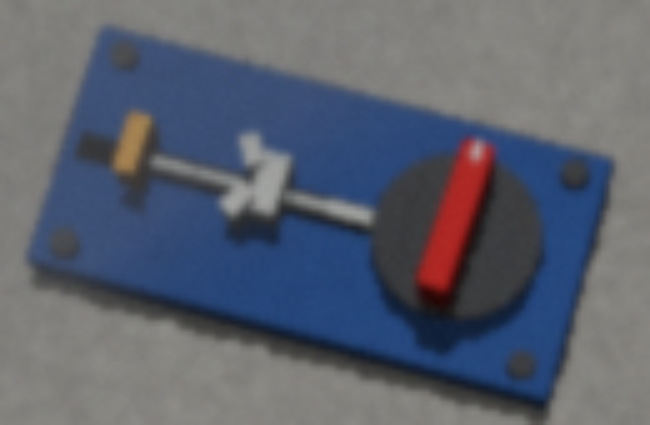

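The close-up shows an open nest: brass jaw at crop (132,143), V stop at (268,185), and the red bar's mark at (478,150) on its +x end. The bar is nearly along the fixture x.

```bash
cat >> h.py <<'E'
def plan(x,y,z,yaw=None):
    """grasp point target, world mm; yaw of tool y in deg (mod 180)"""
    o=env.get_obs();M=rot(o['eef_rot']).as_matrix();p=np.array(o['ee_pos'])
    g=p+M[:,2]*env.grip_point_offset
    ty=np.degrees(np.arctan2(M[1,1],M[0,1]))
    print('t',round(o['time'],2),'grip',g.round(1),'ty',ty.round(1),'tilt z',M[:,2].round(3),'gap',round(o['finger_gap'],3),'gf',round(o['grasp_force'],1),'F',np.round(o['ft_force'],1),'j6',round(o['qpos'][5],2))
    d=M.T@(np.array([x,y,z])-g); print('slide total',d.round(1), 'world',(np.array([x,y,z])-g).round(1))
    if yaw is not None: print('turn about tool z',round(np.radians((ty-yaw+90)%180-90),3))
E
python3 -c "
from h import *
plan(445,-211,240)"
```

```text
t 1.1 grip [231.2 499.  257.5] ty 65.1 tilt z [-0.  0. -1.] gap 1.0 gf 0.0 F [-0.4  0.3  0.5] j6 -0.22
slide total [-492.5 -554.4   17.5] world [ 213.8 -710.   -17.5]
```

```bash
r='x'; python3 -m jog '[{"slide":[-33,-37,0],"angular":[0,0,0],"grip":100},{"slide":[-33,-37,0],"angular":[0,0,0],"grip":100},{"slide":[-33,-37,0],"angular":[0,0,0],"grip":100},{"slide":[-33,-37,0],"angular":[0,0,0],"grip":100},{"slide":[-33,-37,0],"angular":[0,0,0],"grip":100}]'
python3 -m jog '[{"slide":[-33,-37,0],"angular":[0,0,0],"grip":100},{"slide":[-33,-37,0],"angular":[0,0,0],"grip":100},{"slide":[-33,-37,0],"angular":[0,0,0],"grip":100},{"slide":[-33,-37,0],"angular":[0,0,0],"grip":100},{"slide":[-33,-37,0],"angular":[0,0,0],"grip":100}]'
python3 -m jog '[{"slide":[-33,-37,10],"angular":[0,0,0],"grip":100},{"slide":[-33,-37,20],"angular":[0,0,0],"grip":100},{"slide":[-33,-37,20],"angular":[0,0,0],"grip":100},{"slide":[-33,-37,20],"angular":[0,0,0],"grip":100},{"slide":[-31,-36,20],"angular":[0,0,0],"grip":100}]'
python3 -c "
from h import *
plan(445,-211,32)
c=cap('side');save(c,'s2.png',(240,200,500,395),3)"
```

```text
time: 1.72
ee_pos: [303.3, 260.4, 302.9]
eef_rot: [0.0, 0.215, 0.977, 0.0]
ft_force: [0.3, 0.1, -0.5]
finger_gap: 1.0
grasp_force: 0.0
time: 2.35
ee_pos: [375.3, 22.9, 303.0]
eef_rot: [0.0, 0.215, 0.977, 0.0]
ft_force: [0.7, 0.6, -0.2]
finger_gap: 1.005
grasp_force: 0.0
time: 2.98
ee_pos: [446.0, -212.7, 212.2]
eef_rot: [0.0, 0.215, 0.977, -0.0]
ft_force: [1.1, 0.3, 0.4]
finger_gap: 0.999
grasp_force: 0.0
t 2.98 grip [ 446.  -212.7  166.9] ty 65.1 tilt z [ 0. -0. -1.] gap 0.999 gf 0.0 F [1.1 0.3 0.4] j6 -1.82
slide total [  1.7   1.1 134.9] world [  -1.     1.7 -134.9]
```

View pics/s2.png

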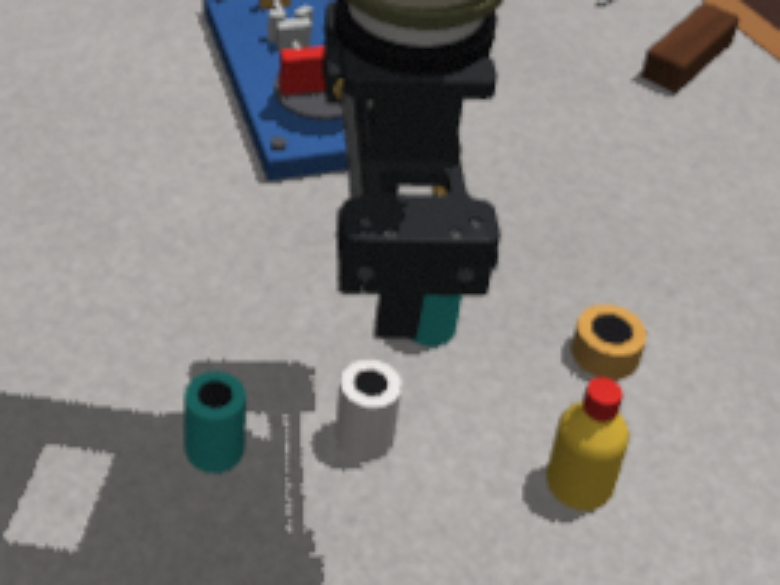

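The gripper hovers above the white/grey bush (crop 370,410) with the neighbours clear. Descending and grasping.

```bash
python3 -m jog '[{"slide":[2,1,30],"angular":[0,0,0],"grip":100},{"slide":[0,0,40],"angular":[0,0,0],"grip":100},{"slide":[0,0,40],"angular":[0,0,0],"grip":100},{"slide":[0,0,25],"angular":[0,0,0],"grip":100},{"slide":[0,0,0],"angular":[0,0,0],"grip":100}]'
python3 -m jog '[{"slide":[0,0,0],"angular":[0,0,0],"grip":30},{"slide":[0,0,0],"angular":[0,0,0],"grip":30},{"slide":[0,0,0],"angular":[0,0,0],"grip":30},{"slide":[0,0,0],"angular":[0,0,0],"grip":30},{"slide":[0,0,0],"angular":[0,0,0],"grip":30}]' 20
python3 -c "
from h import *
plan(576.8,173.6,150,168.6)"
```

```text
time: 3.65
ee_pos: [443.9, -208.7, 76.8]
eef_rot: [-0.001, 0.215, 0.977, 0.001]
ft_force: [-0.3, -1.1, 0.3]
finger_gap: 1.001
grasp_force: 0.0
time: 4.28
ee_pos: [444.3, -209.1, 77.9]
eef_rot: [0.0, 0.215, 0.977, -0.0]
ft_force: [-0.1, -0.6, 0.0]
finger_gap: 0.456
grasp_force: 0.0
t 4.28 grip [ 444.3 -209.2   32.6] ty 65.1 tilt z [ 0. -0. -1.] gap 0.456 gf 0.0 F [-0.1 -0.6  0. ] j6 -1.82
slide total [  40.6  403.  -117.4] world [132.5 382.8 117.4]
turn about tool z 1.336
```

```bash
python3 -m jog '[{"slide":[0,0,0],"angular":[0,0,0],"grip":30},{"slide":[0,0,0],"angular":[0,0,0],"grip":30},{"slide":[0,0,-10],"angular":[0,0,0],"grip":30},{"slide":[0,0,-40],"angular":[0,0,0],"grip":30},{"slide":[0,0,-50],"angular":[0,0,0],"grip":30}]' 20
python3 -c "
from h import *
plan(576.8,173.6,150,168.6)"
```

```text
time: 4.9
ee_pos: [443.8, -208.8, 178.7]
eef_rot: [-0.001, 0.215, 0.977, 0.001]
ft_force: [-0.7, -1.2, -1.7]
finger_gap: 0.405
grasp_force: 20.0
t 4.9 grip [ 443.8 -208.7  133.4] ty 65.1 tilt z [-0.002  0.002 -1.   ] gap 0.405 gf 20.0 F [-0.7 -1.2 -1.7] j6 -1.82
slide total [ 40.  402.8 -16.2] world [133.  382.3  16.6]
turn about tool z 1.336
```

```bash
python3 -m jog '[{"slide":[5,50,-5],"angular":[0,0,0],"grip":30},{"slide":[5,50,-5],"angular":[0,0,0],"grip":30},{"slide":[5,50,-5],"angular":[0,0,0],"grip":30},{"slide":[5,50,0],"angular":[0,0,0],"grip":30},{"slide":[5,50,0],"angular":[0,0,0],"grip":30}]'
python3 -m jog '[{"slide":[5,50,0],"angular":[0,0,0],"grip":30},{"slide":[5,50,0],"angular":[0,0,0],"grip":30},{"slide":[5,50,0],"angular":[0,0,0],"grip":30},{"slide":[0,0,0],"angular":[0,0,0.167],"grip":30},{"slide":[0,0,0],"angular":[0,0,0.167],"grip":30}]'
python3 -m jog '[{"slide":[0,0,0],"angular":[0,0,0.167],"grip":30},{"slide":[0,0,0],"angular":[0,0,0.167],"grip":30},{"slide":[0,0,0],"angular":[0,0,0.167],"grip":30},{"slide":[0,0,0],"angular":[0,0,0.167],"grip":30},{"slide":[0,0,0],"angular":[0,0,0.167],"grip":30}]'
python3 -m jog '[{"slide":[0,0,0],"angular":[0,0,0.167],"grip":30},{"slide":[0,0,0],"angular":[0,0,0],"grip":30}]'
python3 - <<'E'
from h import *
plan(576.8,173.6,90,168.6)
for n in('side','top'):
    c=cap(n);W=cloud(c);f=c['frame'].astype(int);z=W[...,2]
    r,g,b=f[...,0],f[...,1],f[...,2]
    for l in('bush_mid','nest','jaw'):
        print(n,l,[(w(c,q['centre']).round(0).tolist(),round(q['conf'],2)) for q in env.landmark_of(n,l)][:3])
    if n=='side': save(c,'s3.png',(250,100,420,230),4)
E
```

```text
time: 5.52
ee_pos: [526.8, 30.0, 193.3]
eef_rot: [0.0, 0.215, 0.977, 0.0]
ft_force: [1.0, -0.6, -2.4]
finger_gap: 0.4
grasp_force: 20.0
time: 6.15
ee_pos: [575.7, 171.4, 192.8]
eef_rot: [-0.0, 0.376, 0.926, -0.0]
ft_force: [0.0, 1.0, -2.1]
finger_gap: 0.405
grasp_force: 20.0
time: 6.78
ee_pos: [575.8, 170.7, 193.0]
eef_rot: [-0.0, 0.72, 0.694, -0.0]
ft_force: [-0.4, 0.0, -2.0]
finger_gap: 0.404
grasp_force: 20.0
time: 7.02
ee_pos: [575.8, 170.7, 193.0]
eef_rot: [-0.0, 0.773, 0.634, -0.0]
ft_force: [-0.0, 0.9, -1.5]
finger_gap: 0.398
grasp_force: 20.0
t 7.03 grip [575.8 170.7 147.7] ty -11.3 tilt z [-0.  0. -1.] gap 0.398 gf 20.0 F [-0.   0.9 -1.5] j6 0.29
slide total [ 3.   0.4 57.7] world [  1.    2.9 -57.7]
turn about tool z 0.002
side bush_mid [([526.0, -148.0, 26.0], 0.74), ([577.0, 167.0, 142.0], 0.73), ([359.0, -180.0, 28.0], 0.62)]
side nest [([576.0, 174.0, 27.0], 0.96)]
side jaw [([582.0, 200.0, 21.0], 0.68)]
top bush_mid [([355.0, -184.0, 20.0], 0.67), ([526.0, -150.0, 30.0], 0.58)]
top nest []
top jaw []
```

View pics/s3.png

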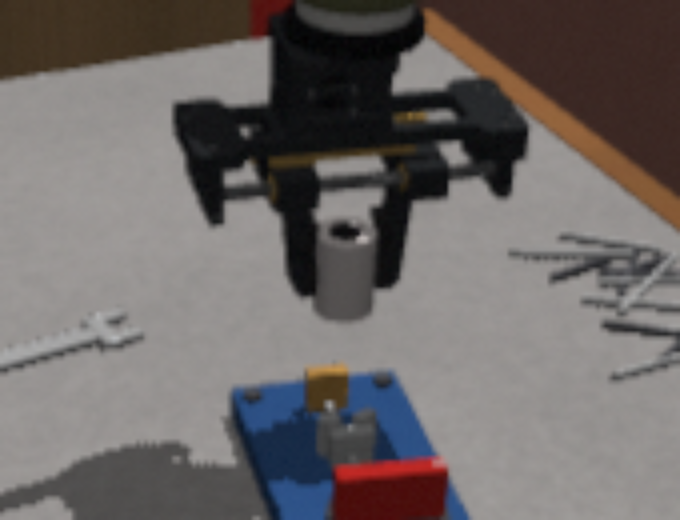

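The bush hangs upright in the fingers (crop 345,270) in line above the nest, with V stop at (347,435) and jaw at (327,388). I'll check the offset with depth.

Run:
```python
from h import *
from scipy.optimize import least_squares
np.set_printoptions(precision=1,suppress=True)
d=np.array([.198,.980]);x=np.array([.980,-.198]);C=np.array([566.2,121.2])
c=cap('side');W=cloud(c);f=c['frame'].astype(int);z=W[...,2];r,g,b=f[...,0],f[...,1],f[...,2]
q=W[...,:2]-C;fx=q@x;fy=q@d+5
near=(np.abs(fx)<35)&(fy>10)&(fy<105)
# bush in hand
m=near&(z>120)&(z<160)&(np.abs(fx)<17)&(r-b<40)&(r>70)
P=np.c_[fx[m],fy[m]]
s=least_squares(lambda p:np.hypot(P[:,0]-p[0],P[:,1]-p[1])-18,[0,58],loss='soft_l1')
print('bush fix xy',s.x,m.sum(),np.abs(s.fun).mean(), 'z',np.percentile(z[m],[1,99]))
m=near&(r>b+50)&(z>26)
print('jaw fx',np.percentile(fx[m],[5,50,95]),'fy',np.percentile(fy[m],[5,20,50,95]),'z',np.percentile(z[m],[5,95]))
mt=m&(z>45);print('jaw top/front',m.sum(),mt.sum(),fy[mt].min(),fy[mt].max(),fx[mt].min(),fx[mt].max())
m=near&(np.abs(r-b)<25)&(z>44)&(z<54)
print('V fx',np.percentile(fx[m],[2,50,98]),'fy',np.percentile(fy[m],[2,50,98]),m.sum())
```

```text
bush fix xy [-0.  54.6] 198 1.1923468750708222 z [120.5 159.2]
jaw fx [-9.3  1.9 12.9] fy [79.4 81.9 84.3 91. ] z [48.6 54.1]
jaw top/front 32 31 68.95454441167541 91.70322232256682 -10.823904442020385 34.16441487425414
V fx [-15.1  -0.6  17. ] fy [21.7 33.3 75.7] 63
```

```bash
python3 -m jog '[{"slide":[3.5,0.8,20],"angular":[0,0,0],"grip":30},{"slide":[0,0,35],"angular":[0,0,0],"grip":30},{"slide":[0,0,25],"angular":[0,0,0],"grip":30},{"slide":[0,0,10],"angular":[0,0,0],"grip":30},{"slide":[0,0,0],"angular":[0,0,0],"grip":30}]'
python3 -m jog '[{"slide":[0,0,1],"angular":[0,0,0],"grip":30},{"slide":[0,0,1],"angular":[0,0,0],"grip":30},{"slide":[0,0,0],"angular":[0,0,0],"grip":30}]'
python3 - <<'E'
from h import *
plan(576.8,173.6,54.6)
c=cap('side');save(c,'s4.png',(290,150,400,235),7)
E
```

```text
time: 8.1
ee_pos: [578.2, 174.6, 102.1]
eef_rot: [-0.0, 0.774, 0.634, 0.001]
ft_force: [3.3, 3.5, -5.5]
finger_gap: 0.405
grasp_force: 19.9
time: 8.48
ee_pos: [578.4, 174.6, 101.4]
eef_rot: [0.0, 0.774, 0.633, 0.002]
ft_force: [3.3, 4.7, 0.9]
finger_gap: 0.405
grasp_force: 19.9
t 8.47 grip [578.5 174.7  56.1] ty -11.4 tilt z [ 0.003  0.001 -1.   ] gap 0.405 gf 19.9 F [3.3 4.7 0.9] j6 0.3
slide total [-1.4 -1.5  1.5] world [-1.7 -1.1 -1.5]
```

View pics/s4.png

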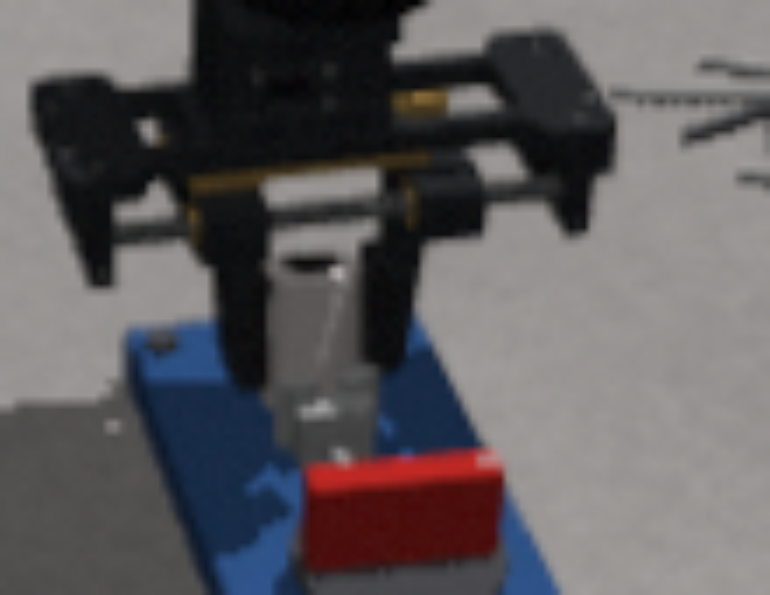

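The bush is down behind the V stop (crop 320,330), and the sideways force (+y) says it leans on the V pads. I'll shift it to +y.

```bash
python3 -m jog '[{"slide":[3,1,-1],"angular":[0,0,0],"grip":30},{"slide":[0,0,0],"angular":[0,0,0],"grip":30},{"slide":[0,0,0],"angular":[0,0,0],"grip":30}]'
python3 -c "
from h import *
plan(576.8,173.6,54.6)"
python3 -m jog '[{"slide":[0,0,1],"angular":[0,0,0],"grip":30},{"slide":[0,0,1],"angular":[0,0,0],"grip":30},{"slide":[0,0,0],"angular":[0,0,0],"grip":30}]'
python3 - <<'E'
from h import *
plan(576.8,173.6,54.6)
E
```

```text
time: 8.9
ee_pos: [579.0, 176.4, 101.6]
eef_rot: [-0.0, 0.774, 0.633, -0.0]
ft_force: [-0.4, -1.6, -1.4]
finger_gap: 0.403
grasp_force: 19.9
t 8.9 grip [579.  176.4  56.3] ty -11.4 tilt z [-0.001 -0.    -1.   ] gap 0.403 gf 19.9 F [-0.4 -1.6 -1.4] j6 0.3
slide total [-3.2 -1.6  1.7] world [-2.2 -2.8 -1.7]
time: 9.28
ee_pos: [579.2, 176.4, 100.1]
eef_rot: [0.0, 0.774, 0.633, 0.0]
ft_force: [-2.6, -4.8, 4.9]
finger_gap: 0.401
grasp_force: 19.9
t 9.28 grip [579.2 176.4  54.8] ty -11.4 tilt z [ 0. -0. -1.] gap 0.401 gf 19.9 F [-2.6 -4.8  4.9] j6 0.3
slide total [-3.2 -1.8  0.2] world [-2.4 -2.8 -0.2]
```

Run:
```python
from h import *
from scipy.optimize import least_squares
np.set_printoptions(precision=1,suppress=True)
d=np.array([.198,.980]);x=np.array([.980,-.198]);C=np.array([566.2,121.2])
c=cap('side');W=cloud(c);f=c['frame'].astype(int);z=W[...,2];r,g,b=f[...,0],f[...,1],f[...,2]
q=W[...,:2]-C;fx=q@x;fy=q@d+5
near=(np.abs(fx)<17)&(fy>30)&(fy<85)&(r>60)&(np.abs(r-b)<25)
for lo,hi in((50,58),(58,64),(64,69),(52,69)):
    m=near&(z>lo)&(z<hi);P=np.c_[fx[m],fy[m]]
    s=least_squares(lambda p:np.hypot(P[:,0]-p[0],P[:,1]-p[1])-18,[0,58],loss='soft_l1')
    print(lo,hi,'bush fix xy',s.x,m.sum(),np.abs(s.fun).mean())
m=near&(z>55);print('top z',np.percentile(z[m],[50,90,95,99]))
m=(np.abs(fx)<20)&(r>b+50)&(z>26)&(fy>60)&(fy<100);print('jaw',m.sum(),W[m].mean(0) if m.any() else '')
m=(np.abs(fx)<25)&(np.abs(fy-31)<20)&(np.abs(z-48)<3.5)&(np.abs(r-b)<30);print('V top',m.sum(),np.percentile(fy[m],[3,50,97]),np.percentile(fx[m],[3,50,97]))
save(c,'s5.png',(290,150,400,235),7)
```

```text
50 58 bush fix xy [ 2.2 64.9] 47 2.4239794759869944
58 64 bush fix xy [ 3.  66.8] 29 1.1959915123419425
64 69 bush fix xy [ 3.2 67.8] 22 1.1690207972564093
52 69 bush fix xy [ 2.9 66.6] 82 1.284480486968593
top z [ 75.7 208.2 210.2 211.9]
jaw 0 
V top 82 [22.7 37.4 49.6] [-15.6   2.8  17.9]
```

View pics/s5.png

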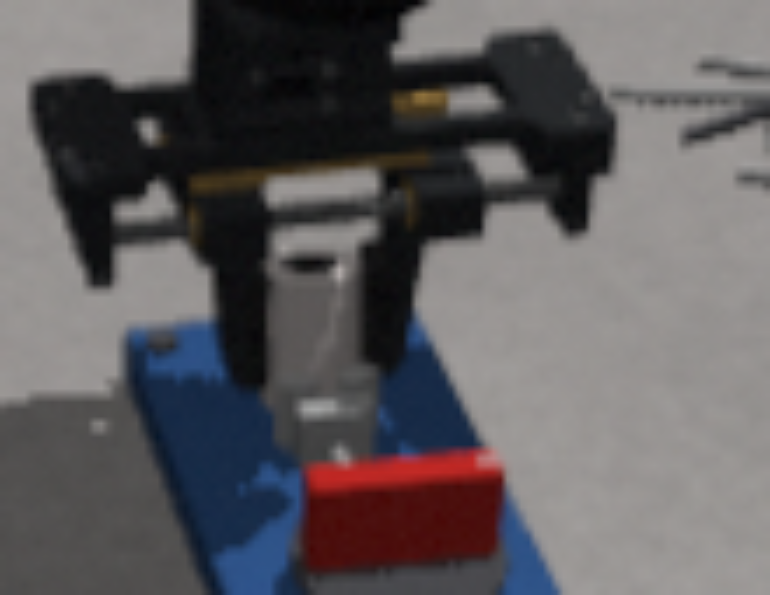

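Same view as before: the bush sits behind the V stop, upright between the fingers (crop 320,330), at floor height by the arm's reading. The force now comes from the jaw side, so I'll ease back a little and check before releasing.

```bash
python3 -m jog '[{"slide":[-1.5,-0.5,-0.7],"angular":[0,0,0],"grip":30},{"slide":[0,0,0],"angular":[0,0,0],"grip":30},{"slide":[0,0,0],"angular":[0,0,0],"grip":30}]'
python3 - <<'E'
from h import *
plan(576.8,173.6,54.6)
print(env.get_obs()['moment'])
E
```

```text
time: 9.7
ee_pos: [578.4, 175.5, 100.4]
eef_rot: [-0.0, 0.774, 0.633, 0.0]
ft_force: [0.9, 0.5, 0.7]
finger_gap: 0.404
grasp_force: 19.9
t 9.7 grip [578.4 175.5  55.1] ty -11.4 tilt z [ 0.  0. -1.] gap 0.404 gf 19.9 F [0.9 0.5 0.7] j6 0.3
slide total [-2.2 -1.2  0.5] world [-1.6 -1.9 -0.5]
[ 0.0147194  -0.05333324 -0.01228315]
```

```bash
python3 -m jog '[{"slide":[0,0,0],"angular":[0,0,0],"grip":80},{"slide":[0,0,0],"angular":[0,0,0],"grip":80},{"slide":[0,0,0],"angular":[0,0,0],"grip":80},{"slide":[0,0,0],"angular":[0,0,0],"grip":80},{"slide":[0,0,0],"angular":[0,0,0],"grip":80}]'
python3 -m jog '[{"slide":[0,0,-10],"angular":[0,0,0],"grip":80},{"slide":[0,0,-40],"angular":[0,0,0],"grip":80},{"slide":[0,0,-50],"angular":[0,0,0],"grip":80},{"slide":[0,0,-20],"angular":[0,0,0],"grip":80},{"slide":[0,0,0],"angular":[0,0,0],"grip":80}]'
python3 - <<'E'
from h import *
from scipy.optimize import least_squares
np.set_printoptions(precision=1,suppress=True)
d=np.array([.198,.980]);x=np.array([.980,-.198]);C=np.array([566.2,121.2])
c=cap('side');W=cloud(c);f=c['frame'].astype(int);z=W[...,2];r,g,b=f[...,0],f[...,1],f[...,2]
q=W[...,:2]-C;fx=q@x;fy=q@d+5
m=(np.abs(fx)<25)&(fy>35)&(fy<80)&(z>66)&(z<78)
print('rim',m.sum(),cv2.minEnclosingCircle(np.c_[fx[m],fy[m]].astype(np.float32)),np.median(z[m]))
print([(w(c,q['centre']).round(0).tolist(),round(q['conf'],2)) for q in env.landmark_of('side','bush_mid')])
save(c,'s6.png',(290,150,400,235),7)
plan(554.5,63,64,76.6-2)
E
```

```text
time: 10.32
ee_pos: [578.4, 175.3, 100.4]
eef_rot: [-0.0, 0.774, 0.633, -0.0]
ft_force: [0.3, -0.8, 0.1]
finger_gap: 0.802
grasp_force: 0.0
time: 10.95
ee_pos: [578.6, 175.4, 222.4]
eef_rot: [0.001, 0.774, 0.633, 0.002]
ft_force: [-0.3, -0.1, -0.4]
finger_gap: 0.8
grasp_force: 0.0
rim 124 ((-0.6318141222000122, 56.641143798828125), 19.842634201049805) 73.08668809465621
[([527.0, -149.0, 26.0], 0.98), ([362.0, -184.0, 29.0], 0.85), ([579.0, 171.0, 46.0], 0.55)]
t 11.05 grip [577.9 175.2 174.5] ty -11.4 tilt z [-0. -0. -1.] gap 0.793 gf 0.0 F [-0.2  0.2 -0.6] j6 0.3
slide total [-114.6   -0.7  110.5] world [ -23.4 -112.2 -110.5]
turn about tool z -1.501
```

View pics/s6.png

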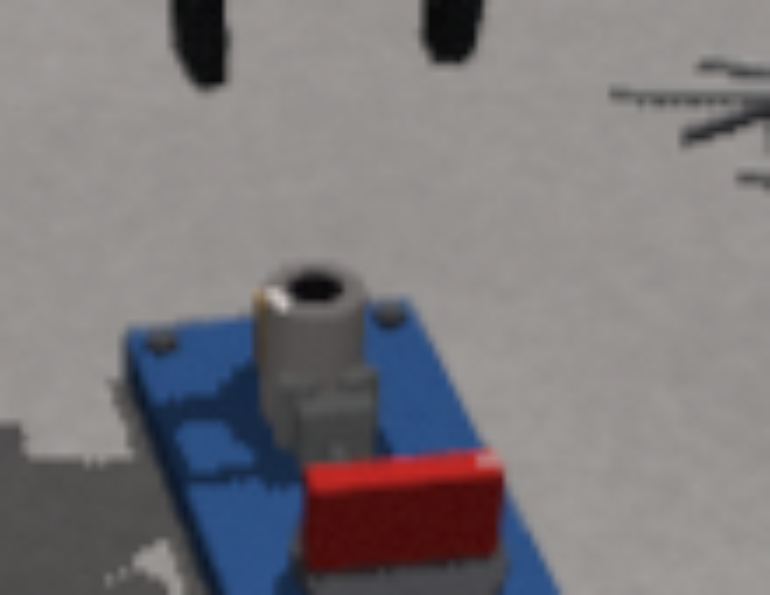

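The bush stands upright in the open nest (crop 313,360), its rim about 73 mm high. The robot is clear. On to the knob.

```bash
python3 -m jog '[{"slide":[-38,0,0],"angular":[0,0,-0.16],"grip":60},{"slide":[-38,-6,0],"angular":[0,0,-0.16],"grip":60},{"slide":[-36,-12,0],"angular":[0,0,-0.16],"grip":60},{"slide":[0,0,0],"angular":[0,0,-0.17],"grip":60},{"slide":[0,0,0],"angular":[0,0,-0.17],"grip":60}]'
python3 -m jog '[{"slide":[0,0,0],"angular":[0,0,-0.17],"grip":60},{"slide":[0,0,0],"angular":[0,0,-0.17],"grip":60},{"slide":[0,0,0],"angular":[0,0,-0.17],"grip":60},{"slide":[0,0,0],"angular":[0,0,-0.17],"grip":60},{"slide":[0,0,0],"angular":[0,0,0],"grip":60}]'
python3 -c "
from h import *
plan(555,63.5,64,75.5)"
```

```text
time: 11.68
ee_pos: [555.4, 62.6, 219.1]
eef_rot: [-0.001, 0.455, 0.89, -0.0]
ft_force: [-0.0, -0.4, -0.6]
finger_gap: 0.597
grasp_force: 0.0
time: 12.3
ee_pos: [555.5, 63.1, 219.2]
eef_rot: [-0.001, 0.135, 0.991, -0.0]
ft_force: [0.1, 0.6, -0.4]
finger_gap: 0.602
grasp_force: 0.0
t 12.3 grip [555.4  63.1 173.9] ty 74.5 tilt z [-0.002  0.    -1.   ] gap 0.602 gf 0.0 F [ 0.1  0.6 -0.4] j6 -1.4
slide total [  0.2   0.3 109.9] world [  -0.4    0.4 -109.9]
turn about tool z -0.018
```

```bash
python3 -m jog '[{"slide":[0,0.3,35],"angular":[0,0,-0.018],"grip":60},{"slide":[0,0,40],"angular":[0,0,0],"grip":60},{"slide":[0,0,25],"angular":[0,0,0],"grip":60},{"slide":[0,0,10],"angular":[0,0,0],"grip":60},{"slide":[0,0,0],"angular":[0,0,0],"grip":60}]'
python3 -m jog '[{"slide":[0,0,0],"angular":[0,0,0],"grip":8},{"slide":[0,0,0],"angular":[0,0,0],"grip":8},{"slide":[0,0,0],"angular":[0,0,0],"grip":8},{"slide":[0,0,0],"angular":[0,0,0],"grip":8},{"slide":[0,0,0],"angular":[0,0,0],"grip":8}]' 18
cat > s.py <<'E'
from h import *
o=env.get_obs();M=rot(o['eef_rot']).as_matrix();p=np.array(o['ee_pos'])
F=np.array(o['ft_force'])
print('t %.2f'%o['time'],'xy',p[:2].round(1),'ty',round(np.arctan2(M[1,1],M[0,1]),3),'F',F.round(1),'M',np.round(o['moment'],3),'gap mm',round(o['finger_gap']*88,1),'gf',round(o['grasp_force'],1),'j6 %.2f tau6 %.3f'%(o['qpos'][5],o['joint_torque'][5]))
E
python3 s.py
```

```text
time: 12.92
ee_pos: [555.8, 63.4, 110.2]
eef_rot: [-0.0, 0.126, 0.992, 0.0]
ft_force: [-1.5, 1.0, 0.3]
finger_gap: 0.598
grasp_force: 0.0
time: 13.55
ee_pos: [556.0, 63.8, 110.7]
eef_rot: [0.0, 0.126, 0.992, 0.0]
ft_force: [0.3, 3.7, 2.5]
finger_gap: 0.161
grasp_force: 18.0
t 13.55 xy [556.   63.8] ty 1.319 F [0.3 3.7 2.5] M [ 0.552 -0.096  0.006] gap mm 14.1 gf 18.0 j6 -1.42 tau6 0.038
```

```bash
python3 -m jog '[{"slide":[0,1,0],"angular":[0,0,0.03],"grip":8},{"slide":[0,0,0],"angular":[0,0,0.03],"grip":8},{"slide":[0,0,0],"angular":[0,0,0.03],"grip":8}]'|tail -0; python3 s.py
python3 -m jog '[{"slide":[0,0,0],"angular":[0,0,0.03],"grip":8},{"slide":[0,0,0],"angular":[0,0,0.03],"grip":8},{"slide":[0,0,0],"angular":[0,0,0],"grip":8}]'|tail -0; python3 s.py
```

```text
t 13.93 xy [556.1  64. ] ty 1.227 F [-2.8 -5.4  6.3] M [-0.709  0.397  0.083] gap mm 13.7 gf 18.0 j6 -1.32 tau6 -0.173
t 14.30 xy [556.1  64. ] ty 1.167 F [-2.2 -3.5  5.2] M [-0.69   0.386  0.045] gap mm 13.9 gf 18.0 j6 -1.26 tau6 0.196Exception ignored on flushing sys.stdout:
BrokenPipeError: [Errno 32] Broken pipe
Exception ignored on flushing sys.stdout:
BrokenPipeError: [Errno 32] Broken pipe
```

```bash
python3 -m jog '[{"slide":[0.3,-0.4,-0.3],"angular":[0,0,0.03],"grip":8},{"slide":[0,0,0],"angular":[0,0,0.03],"grip":8},{"slide":[0,0,0],"angular":[0,0,0.03],"grip":8}]'>/dev/null; python3 s.py
python3 -m jog '[{"slide":[0,0,0],"angular":[0,0,0.03],"grip":8},{"slide":[0,0,0],"angular":[0,0,0.03],"grip":8}]'>/dev/null; python3 s.py
python3 -m jog '[{"slide":[0,0,0],"angular":[0,0,0.03],"grip":8},{"slide":[0,0,0],"angular":[0,0,0.03],"grip":8}]'>/dev/null; python3 s.py
```

```text
t 14.68 xy [556.  64.] ty 1.077 F [ 1.9 -3.6 -0.2] M [-0.62  -0.291  0.178] gap mm 13.6 gf 18.0 j6 -1.17 tau6 -0.171
t 14.93 xy [556.  64.] ty 1.017 F [ 3.  -4.3 -1.3] M [-0.641 -0.499  0.153] gap mm 13.8 gf 18.0 j6 -1.11 tau6 -0.151
t 15.18 xy [556.  64.] ty 0.957 F [ 3.2 -4.2 -1.8] M [-0.667 -0.514  0.187] gap mm 13.9 gf 18.0 j6 -1.05 tau6 -0.184
```

```bash
cat >> s.py <<'E'
import sys; m=o['moment'][2]; sys.exit(not(-0.06<m<0.26))
E
python3 -m jog '[{"slide":[-0.4,-0.2,0],"angular":[0,0,0.03],"grip":8}]'>/dev/null; python3 s.py && 
python3 -m jog '[{"slide":[0,0,0],"angular":[0,0,0.03],"grip":8}]'>/dev/null && python3 s.py &&
python3 -m jog '[{"slide":[0,0,0],"angular":[0,0,0.03],"grip":8}]'>/dev/null && python3 s.py &&
python3 -m jog '[{"slide":[0,0,0],"angular":[0,0,0.03],"grip":8}]'>/dev/null && python3 s.py
```

```text
t 15.30 xy [556.   63.9] ty 0.927 F [ 2.4 -0.9 -0.8] M [-0.136 -0.357  0.111] gap mm 14.2 gf 18.0 j6 -1.02 tau6 -0.158
t 15.43 xy [556.   63.9] ty 0.897 F [ 4.1 -1.  -1.3] M [-0.237 -0.499  0.151] gap mm 13.9 gf 18.0 j6 -0.99 tau6 -0.166
t 15.55 xy [556.   63.9] ty 0.867 F [ 4.4 -0.6 -1.3] M [-0.166 -0.552  0.183] gap mm 14.2 gf 18.0 j6 -0.96 tau6 -0.148
t 15.68 xy [556.   63.9] ty 0.837 F [ 4.4 -0.3 -2.5] M [-0.048 -0.7    0.155] gap mm 14.0 gf 18.0 j6 -0.93 tau6 -0.177
```

```bash
python3 -m jog '[{"slide":[-0.2,0.2,0],"angular":[0,0,0.03],"grip":8}]'>/dev/null; python3 s.py && 
python3 -m jog '[{"slide":[0,0,0],"angular":[0,0,0.03],"grip":8}]'>/dev/null && python3 s.py &&
python3 -m jog '[{"slide":[0,0,0],"angular":[0,0,0.03],"grip":8}]'>/dev/null && python3 s.py &&
python3 -m jog '[{"slide":[0,0,0],"angular":[0,0,0.03],"grip":8}]'>/dev/null && python3 s.py &&
python3 -m jog '[{"slide":[0,0,0],"angular":[0,0,0.03],"grip":8}]'>/dev/null && python3 s.py &&
python3 -m jog '[{"slide":[0,0,0],"angular":[0,0,0.03],"grip":8}]'>/dev/null && python3 s.py &&
python3 -m jog '[{"slide":[0,0,0],"angular":[0,0,0.03],"grip":8}]'>/dev/null && python3 s.py
```

```text
t 15.80 xy [556.1  63.9] ty 0.807 F [ 1.9 -0.1 -1.5] M [-0.018 -0.416  0.142] gap mm 13.8 gf 18.0 j6 -0.90 tau6 -0.200
t 15.93 xy [556.   63.9] ty 0.777 F [ 3.2  1.1 -1.1] M [ 0.11  -0.509  0.146] gap mm 13.6 gf 18.0 j6 -0.87 tau6 -0.167
t 16.05 xy [556.   63.9] ty 0.747 F [ 3.2  1.3 -2.8] M [ 0.189 -0.413  0.122] gap mm 13.9 gf 18.0 j6 -0.84 tau6 -0.156
t 16.18 xy [556.1  63.9] ty 0.717 F [ 2.7  0.9 -1.1] M [ 0.179 -0.371  0.125] gap mm 14.3 gf 18.0 j6 -0.81 tau6 -0.153
t 16.30 xy [556.1  63.9] ty 0.687 F [ 2.8  2.1 -3. ] M [ 0.338 -0.439  0.126] gap mm 13.9 gf 18.0 j6 -0.78 tau6 -0.169
t 16.43 xy [556.1  63.9] ty 0.657 F [ 2.5  2.1 -1.3] M [ 0.367 -0.418  0.169] gap mm 14.0 gf 18.0 j6 -0.75 tau6 -0.176
t 16.55 xy [556.1  63.9] ty 0.627 F [ 3.5  2.  -2.3] M [ 0.464 -0.395  0.101] gap mm 13.7 gf 18.0 j6 -0.72 tau6 -0.166
```

```bash
python3 -m jog '[{"slide":[0,0.2,0],"angular":[0,0,0.03],"grip":8}]'>/dev/null; python3 s.py && 
python3 -m jog '[{"slide":[0,0,0],"angular":[0,0,0.03],"grip":8}]'>/dev/null && python3 s.py &&
python3 -m jog '[{"slide":[0,0,0],"angular":[0,0,0.03],"grip":8}]'>/dev/null && python3 s.py &&
python3 -m jog '[{"slide":[0,0,0],"angular":[0,0,0.03],"grip":8}]'>/dev/null && python3 s.py &&
python3 -m jog '[{"slide":[0,0,0],"angular":[0,0,0.03],"grip":8}]'>/dev/null && python3 s.py &&
python3 -m jog '[{"slide":[0,0,0],"angular":[0,0,0.03],"grip":8}]'>/dev/null && python3 s.py &&
python3 -m jog '[{"slide":[0,0,0],"angular":[0,0,0.03],"grip":8}]'>/dev/null && python3 s.py &&
python3 -m jog '[{"slide":[0,0,0],"angular":[0,0,0.03],"grip":8}]'>/dev/null && python3 s.py
```

```text
t 16.68 xy [556.1  63.9] ty 0.597 F [ 1.   1.9 -1.1] M [ 0.272 -0.126  0.216] gap mm 13.7 gf 18.0 j6 -0.69 tau6 -0.155
t 16.80 xy [556.1  63.9] ty 0.567 F [ 1.2  2.1 -0.6] M [ 0.357 -0.155  0.189] gap mm 13.9 gf 18.0 j6 -0.66 tau6 -0.157
t 16.93 xy [556.1  63.9] ty 0.537 F [ 0.3  2.2 -0.8] M [ 0.357 -0.034  0.165] gap mm 13.8 gf 18.0 j6 -0.63 tau6 -0.173
t 17.05 xy [556.1  63.9] ty 0.507 F [ 0.9  2.4 -0.4] M [0.377 0.007 0.133] gap mm 13.6 gf 18.0 j6 -0.60 tau6 -0.171
t 17.18 xy [556.1  63.9] ty 0.477 F [-1.   2.1 -1.2] M [0.426 0.098 0.088] gap mm 14.0 gf 18.0 j6 -0.57 tau6 -0.164
t 17.30 xy [556.1  63.9] ty 0.447 F [-0.3  2.4 -0.1] M [0.38  0.154 0.154] gap mm 13.9 gf 18.0 j6 -0.54 tau6 -0.145
t 17.43 xy [556.1  63.9] ty 0.417 F [-0.5  3.4 -1. ] M [0.41  0.219 0.131] gap mm 14.2 gf 18.0 j6 -0.51 tau6 -0.155
t 17.55 xy [556.1  63.9] ty 0.387 F [-2.   2.5  0.5] M [0.39  0.298 0.131] gap mm 13.7 gf 18.0 j6 -0.48 tau6 -0.172
```

```bash
python3 -m jog '[{"slide":[0.3,0,0],"angular":[0,0,0.03],"grip":8}]'>/dev/null; python3 s.py && 
python3 -m jog '[{"slide":[0,0,0],"angular":[0,0,0.03],"grip":8}]'>/dev/null && python3 s.py &&
python3 -m jog '[{"slide":[0,0,0],"angular":[0,0,0.03],"grip":8}]'>/dev/null && python3 s.py &&
python3 -m jog '[{"slide":[0,0,0],"angular":[0,0,0.03],"grip":8}]'>/dev/null && python3 s.py &&
python3 -m jog '[{"slide":[0,0,0],"angular":[0,0,0.03],"grip":8}]'>/dev/null && python3 s.py &&
python3 -m jog '[{"slide":[0,0,0],"angular":[0,0,0.03],"grip":8}]'>/dev/null && python3 s.py &&
python3 -m jog '[{"slide":[0,0,0],"angular":[0,0,0.03],"grip":8}]'>/dev/null && python3 s.py &&
python3 -m jog '[{"slide":[0,0,0],"angular":[0,0,0.03],"grip":8}]'>/dev/null && python3 s.py
```

```text
t 17.68 xy [556.1  64. ] ty 0.357 F [-1.6  1.  -0.1] M [0.031 0.284 0.126] gap mm 13.6 gf 18.0 j6 -0.45 tau6 -0.189
t 17.80 xy [556.2  64. ] ty 0.327 F [-1.2  1.2  0.2] M [-0.036  0.316  0.182] gap mm 13.7 gf 18.0 j6 -0.42 tau6 -0.154
t 17.93 xy [556.2  64. ] ty 0.297 F [-2.   0.6 -0.5] M [-0.018  0.308  0.163] gap mm 13.6 gf 18.0 j6 -0.39 tau6 -0.141
t 18.05 xy [556.1  64. ] ty 0.267 F [-2.5 -0.9 -0.5] M [-0.114  0.416  0.192] gap mm 13.7 gf 18.0 j6 -0.36 tau6 -0.109
t 18.18 xy [556.1  64. ] ty 0.237 F [-2.6 -0.8  0.4] M [-0.187  0.429  0.272] gap mm 13.8 gf 18.1 j6 -0.33 tau6 -0.056
```

```bash
python3 -m jog '[{"slide":[0,0,0],"angular":[0,0,0],"grip":8}]'>/dev/null; python3 s.py
python3 - <<'E'
from h import *
c=cap('top');save(c,'t7.png',(225,165,355,250),6)
E
```

```text
t 18.30 xy [556.2  64. ] ty 0.239 F [-2.7 -2.3 -1.1] M [-0.216  0.481  0.215] gap mm 13.8 gf 18.0 j6 -0.34 tau6 0.373
```

View pics/t7.png

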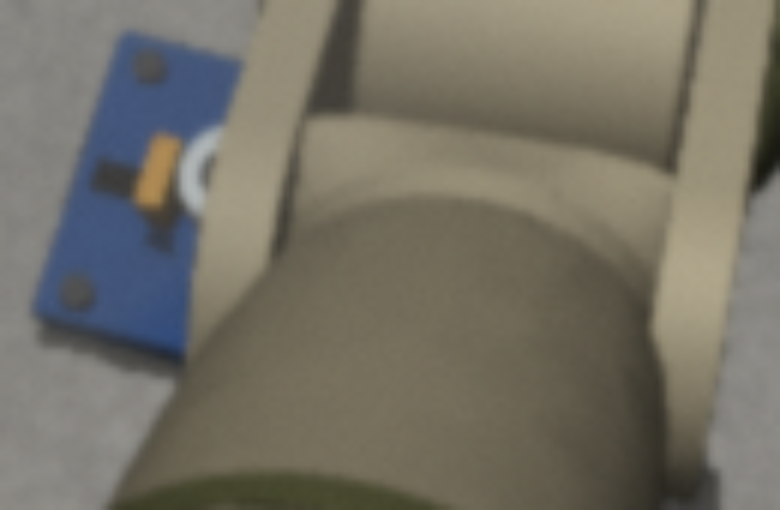

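The brass jaw at crop (158,172) is exactly where it was at the start, with the bush rim at (205,170). The jaw is still open, so the rise was the hump. I'll continue in smaller steps.

```bash
sed -i 's/<0.26/<0.32/' s.py
python3 -m jog '[{"slide":[0,0,0],"angular":[0,0,0.02],"grip":8}]'>/dev/null; python3 s.py && 
python3 -m jog '[{"slide":[0,0,0],"angular":[0,0,0.02],"grip":8}]'>/dev/null && python3 s.py &&
python3 -m jog '[{"slide":[0,0,0],"angular":[0,0,0.02],"grip":8}]'>/dev/null && python3 s.py &&
python3 -m jog '[{"slide":[0,0,0],"angular":[0,0,0.02],"grip":8}]'>/dev/null && python3 s.py &&
python3 -m jog '[{"slide":[0,0,0],"angular":[0,0,0.02],"grip":8}]'>/dev/null && python3 s.py &&
python3 -m jog '[{"slide":[0,0,0],"angular":[0,0,0.02],"grip":8}]'>/dev/null && python3 s.py &&
python3 -m jog '[{"slide":[0,0,0],"angular":[0,0,0.02],"grip":8}]'>/dev/null && python3 s.py &&
python3 -m jog '[{"slide":[0,0,0],"angular":[0,0,0.02],"grip":8}]'>/dev/null && python3 s.py
```

```text
t 18.48 xy [556.1  64. ] ty 0.218 F [-2.9 -2.1 -0.7] M [-0.376  0.483  0.269] gap mm 14.0 gf 18.1 j6 -0.31 tau6 -0.045
t 18.60 xy [556.1  64. ] ty 0.198 F [-2.7 -1.8 -0.9] M [-0.439  0.471  0.308] gap mm 13.7 gf 18.1 j6 -0.29 tau6 0.057
t 18.73 xy [556.2  64. ] ty 0.178 F [-3.6 -3.5 -1.1] M [-0.487  0.49   0.289] gap mm 13.7 gf 18.1 j6 -0.27 tau6 0.050
t 18.85 xy [556.2  64. ] ty 0.158 F [-3.  -3.3 -1. ] M [-0.566  0.597  0.154] gap mm 14.0 gf 18.0 j6 -0.25 tau6 0.017
t 18.98 xy [556.2  64. ] ty 0.138 F [-2.9 -4.2 -0.6] M [-0.574  0.527  0.154] gap mm 13.9 gf 18.0 j6 -0.23 tau6 -0.038
t 19.10 xy [556.2  64. ] ty 0.118 F [-3.2 -4.3 -0.8] M [-0.696  0.615  0.197] gap mm 13.8 gf 18.0 j6 -0.21 tau6 -0.043
t 19.23 xy [556.2  64.1] ty 0.098 F [-2.4 -4.6 -0.9] M [-0.635  0.557  0.169] gap mm 13.8 gf 18.0 j6 -0.19 tau6 -0.064
t 19.35 xy [556.2  64. ] ty 0.078 F [-3.1 -4.8 -1.1] M [-0.614  0.567  0.163] gap mm 14.0 gf 18.0 j6 -0.17 tau6 -0.051
```

```bash
sed -i 's/-0.06</0.02</' s.py
python3 -m jog '[{"slide":[-0.4,-0.3,0],"angular":[0,0,0.02],"grip":8}]'>/dev/null; python3 s.py && 
python3 -m jog '[{"slide":[0,0,0],"angular":[0,0,0.02],"grip":8}]'>/dev/null && python3 s.py &&
python3 -m jog '[{"slide":[0,0,0],"angular":[0,0,0.02],"grip":8}]'>/dev/null && python3 s.py &&
python3 -m jog '[{"slide":[0,0,0],"angular":[0,0,0.02],"grip":8}]'>/dev/null && python3 s.py &&
python3 -m jog '[{"slide":[0,0,0],"angular":[0,0,0.02],"grip":8}]'>/dev/null && python3 s.py &&
python3 -m jog '[{"slide":[0,0,0],"angular":[0,0,0.02],"grip":8}]'>/dev/null && python3 s.py &&
python3 -m jog '[{"slide":[0,0,0],"angular":[0,0,0.02],"grip":8}]'>/dev/null && python3 s.py &&
python3 -m jog '[{"slide":[0,0,0],"angular":[0,0,0.02],"grip":8}]'>/dev/null && python3 s.py
```

```text
t 19.48 xy [556.1  63.9] ty 0.057 F [ 0.5 -0.7 -2.8] M [-0.032  0.199  0.138] gap mm 14.1 gf 18.0 j6 -0.16 tau6 -0.038
t 19.60 xy [556.1  63.9] ty 0.038 F [-0.9 -1.3 -2.8] M [-0.125  0.282  0.133] gap mm 13.6 gf 18.0 j6 -0.14 tau6 -0.113
t 19.73 xy [556.1  63.9] ty 0.018 F [-1.2  0.5 -3.3] M [-0.03   0.205  0.135] gap mm 13.8 gf 18.0 j6 -0.12 tau6 -0.065
t 19.85 xy [556.1  63.9] ty -0.003 F [ 0.3 -0.7 -3.1] M [ 0.066  0.105 -0.051] gap mm 13.9 gf 18.0 j6 -0.09 tau6 -0.302
```

```bash
sed -i 's/0.02<m<0.32/-0.5<m<0.19/' s.py
python3 -m jog '[{"slide":[0,0,0],"angular":[0,0,0.02],"grip":8}]'>/dev/null; python3 s.py && 
python3 -m jog '[{"slide":[0,0,0],"angular":[0,0,0.02],"grip":8}]'>/dev/null && python3 s.py &&
python3 -m jog '[{"slide":[0,0,0],"angular":[0,0,0.02],"grip":8}]'>/dev/null && python3 s.py &&
python3 -m jog '[{"slide":[0,0,0],"angular":[0,0,0.02],"grip":8}]'>/dev/null && python3 s.py
python3 - <<'E'
from h import *
c=cap('top');save(c,'t8.png',(225,165,300,225),10)
E
```

```text
t 19.98 xy [556.1  63.9] ty -0.023 F [ 1.6  2.1 -4.1] M [ 0.181  0.035 -0.029] gap mm 13.8 gf 18.0 j6 -0.07 tau6 -0.223
t 20.10 xy [556.1  63.9] ty -0.042 F [-0.3  2.7 -3.9] M [ 0.287 -0.048  0.048] gap mm 13.5 gf 18.0 j6 -0.06 tau6 -0.165
t 20.23 xy [556.1  63.9] ty -0.062 F [ 1.8  2.1 -5.6] M [ 0.341 -0.216  0.061] gap mm 13.7 gf 18.0 j6 -0.04 tau6 -0.211
t 20.35 xy [556.1  63.9] ty -0.082 F [ 2.   3.5 -6.1] M [ 0.415 -0.319 -0.023] gap mm 14.0 gf 18.0 j6 -0.02 tau6 -0.220
```

View pics/t8.png

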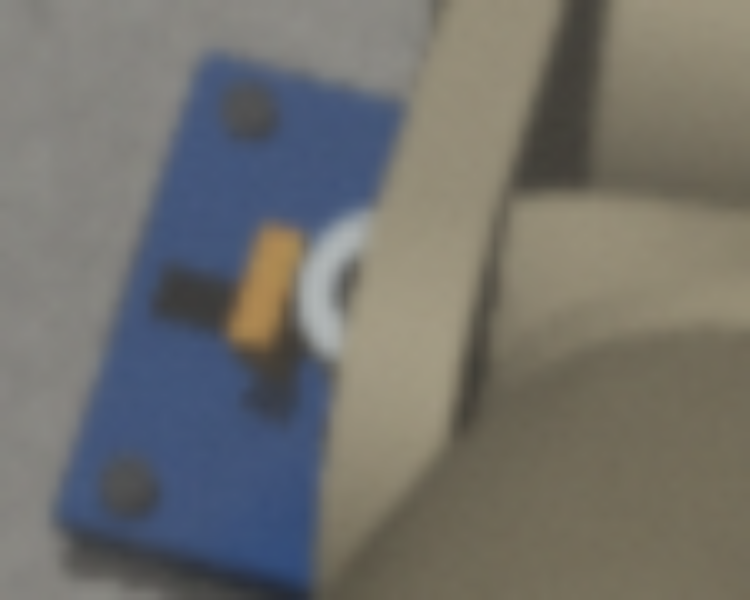

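The brass jaw is at crop (268,288), a slight shift toward the bush (rim at 320,285). I'll measure the jaw numerically from here.

```bash
cat > j.py <<'E'
from h import *
def cen(f,W=None):
    f=f.astype(int);r,g,b=f[...,0],f[...,1],f[...,2]
    v,u=np.indices(r.shape);m=(r>b+50)&(g>b+20)&(r>110)&(u>235)&(u<270)&(v>175)&(v<205)
    o=[m.sum(),u[m].mean().round(2),v[m].mean().round(2)]
    if W is not None:
        q=W[m&(W[...,2]>44)][:,:2]-[566.2,121.2]; o.append((q@[.198,.98]+5).mean().round(1))
    return o
print('start',cen(cv2.imread('pics/top0.png')[:,:,::-1]))
c=cap('top');print('now',cen(c['frame'],cloud(c)))
E
python3 j.py; python3 s.py
```

```text
start [np.int64(47), np.float64(250.87), np.float64(193.15)]
now [np.int64(50), np.float64(251.12), np.float64(193.56), np.float64(84.8)]
t 20.45 xy [556.1  63.9] ty -0.082 F [ 3.7  3.2 -5.4] M [ 0.485 -0.315 -0.007] gap mm 14.2 gf 18.0 j6 -0.02 tau6 0.082
```

```bash
python3 -m jog '[{"slide":[0.3,0.2,0.4],"angular":[0,0,0.02],"grip":8}]'>/dev/null; python3 s.py && 
python3 -m jog '[{"slide":[0,0,0],"angular":[0,0,0.02],"grip":8}]'>/dev/null && python3 s.py &&
python3 -m jog '[{"slide":[0,0,0],"angular":[0,0,0.02],"grip":8}]'>/dev/null && python3 s.py &&
python3 -m jog '[{"slide":[0,0,0],"angular":[0,0,0.02],"grip":8}]'>/dev/null && python3 s.py
python3 j.py|tail -1
```

```text
t 20.57 xy [556.2  63.9] ty -0.102 F [-0.6  1.2  2.6] M [0.137 0.306 0.069] gap mm 13.8 gf 18.0 j6 0.01 tau6 -0.343
t 20.70 xy [556.2  63.9] ty -0.122 F [-0.4  1.3  0.8] M [ 0.236  0.093 -0.049] gap mm 14.0 gf 18.0 j6 0.03 tau6 -0.290
t 20.82 xy [556.2  63.9] ty -0.143 F [0.  1.9 2.2] M [ 0.238  0.254 -0.115] gap mm 13.5 gf 18.0 j6 0.05 tau6 -0.311
t 20.95 xy [556.2  64. ] ty -0.162 F [-1.2  1.8  3.5] M [ 0.223  0.244 -0.045] gap mm 13.7 gf 18.0 j6 0.07 tau6 -0.203
now [np.int64(32), np.float64(253.03), np.float64(194.91), np.float64(80.2)]
```

```bash
python3 -m jog '[{"slide":[0,0,0],"angular":[0,0,0.02],"grip":8}]'>/dev/null; python3 s.py && python3 j.py|tail -1
python3 -m jog '[{"slide":[0,0,0],"angular":[0,0,0.02],"grip":8}]'>/dev/null && python3 s.py && python3 j.py|tail -1
```

```text
t 21.12 xy [556.2  64. ] ty -0.182 F [-2.4  1.2  5.1] M [0.221 0.391 0.033] gap mm 13.7 gf 18.0 j6 0.09 tau6 -0.273
now [np.int64(32), np.float64(253.03), np.float64(194.91), np.float64(80.2)]
t 21.30 xy [556.2  64. ] ty -0.202 F [-1.8  0.5  5.4] M [0.21  0.382 0.04 ] gap mm 13.5 gf 18.0 j6 0.11 tau6 -0.236
now [np.int64(32), np.float64(253.03), np.float64(194.91), np.float64(80.4)]
```

The jaw has snapped in and stopped moving, and the torque is now near zero, so the knob is in its free play. Letting go.

```bash
python3 -m jog '[{"slide":[0,0,0],"angular":[0,0,0],"grip":50},{"slide":[0,0,0],"angular":[0,0,0],"grip":50},{"slide":[0,0,0],"angular":[0,0,0],"grip":50},{"slide":[0,0,0],"angular":[0,0,0],"grip":50}]'>/dev/null; python3 s.py
python3 -m jog '[{"slide":[0,0,-15],"angular":[0,0,0],"grip":50},{"slide":[0,0,-40],"angular":[0,0,0],"grip":50},{"slide":[-40,0,-40],"angular":[0,0,0],"grip":50},{"slide":[-60,0,-20],"angular":[0,0,0],"grip":50},{"slide":[-60,0,0],"angular":[0,0,0],"grip":50}]'>/dev/null
python3 -m jog '[{"slide":[-60,0,0],"angular":[0,0,0],"grip":50},{"slide":[-60,0,0],"angular":[0,0,0],"grip":50},{"slide":[0,0,0],"angular":[0,0,0],"grip":50}]'>/dev/null; python3 s.py; python3 j.py
python3 - <<'E'
from h import *
np.set_printoptions(precision=1,suppress=True)
d=np.array([.198,.980]);x=np.array([.980,-.198]);C=np.array([566.2,121.2])
for n in('top','side'):
    c=cap(n);W=cloud(c);f=c['frame'].astype(int);z=W[...,2];r,g,b=f[...,0],f[...,1],f[...,2]
    q=W[...,:2]-C;fx=q@x;fy=q@d+5
    m=(np.abs(fx)<25)&(fy>30)&(fy<80)&(z>66)&(z<78)
    print(n,'rim',m.sum(),cv2.minEnclosingCircle(np.c_[fx[m],fy[m]].astype(np.float32)),np.median(z[m]))
    m=(np.abs(fx)<20)&(r>b+50)&(z>45)&(z<58)&(fy>60)&(fy<100);print('jaw',m.sum(),np.percentile(fy[m],[5,50,95]))
    m=(r>g+60)&(r>b+60)&(z>66)&(z<85)&(np.hypot(fx,fy+55)<50);print('bar',cv2.minAreaRect(W[m][:,:2].astype(np.float32)))
    for l in('jaw','bush_mid','collar','oil','wrench'): print(l,[(w(c,q['centre']).round(0).tolist(),round(q['conf'],2)) for q in env.landmark_of(n,l)])
E
```

```text
t 21.85 xy [556.2  63.9] ty -0.201 F [ 0.6 -0.4 -0.1] M [-0.109  0.083 -0.037] gap mm 43.8 gf 0.0 j6 0.10 tau6 0.000
t 22.85 xy [ 499.7 -213.1] ty -0.206 F [-0.3  0.8 -0.2] M [-0.014  0.058  0.041] gap mm 44.1 gf 0.0 j6 -0.41 tau6 -0.472
start [np.int64(47), np.float64(250.87), np.float64(193.15)]
now [np.int64(31), np.float64(253.1), np.float64(194.77), np.float64(80.2)]
top rim 247 ((-0.8204637169837952, 56.86054992675781), 18.32600212097168) 72.92470295765168
jaw 31 [76.6 80.6 83.1]
bar ((554.36767578125, 63.74368667602539), (62.16357421875, 14.401209831237793), 78.63438415527344)
jaw [([585.0, 189.0, 22.0], 0.55)]
bush_mid [([527.0, -149.0, 27.0], 0.62), ([577.0, 168.0, 47.0], 0.57)]
collar [([623.0, -219.0, -0.0], 0.68)]
oil []
wrench [([430.0, 360.0, 0.0], 0.57), ([568.0, 119.0, 0.0], 0.16)]
side rim 124 ((0.7193875312805176, 57.25218200683594), 19.663787841796875) 72.96970560230534Traceback (most recent call last):
  File "<stdin>", line 9, in <module>
    return _quantile_unchecked(
        a, q, axis, out, overwrite_input, method, keepdims, weights)
    return _ureduce(a,
                    func=_quantile_ureduce_func,
    ...<5 lines>...
                    overwrite_input=overwrite_input,
                    method=method)
    r = func(a, **kwargs)
    result = _quantile(arr,
                       quantiles=q,
    ...<2 lines>...
                       out=out,
                       weights=wgt)
    slices_having_nans = np.isnan(arr[-1, ...])
                                  ~~~^^^^^^^^^
IndexError: index -1 is out of bounds for axis 0 with size 0
```

```bash
python3 - <<'E'
from h import *
c=cap('top');save(c,'tend.png')
a=cv2.imread('pics/top0.png').astype(float);b=cv2.imread('pics/tend.png').astype(float)
# orange-ness profile along the fixture y direction in the image
K=c['K']
def prof(im):
    s=im[...,2]-im[...,0]; out=[]
    for fy in np.arange(70,96,1.):
        acc=[]
        for fx in np.arange(-8,9,2.):
            P=np.array([566.2,121.2])+fx*np.array([.98,-.198])+(fy-5)*np.array([.198,.98])
            q=c['R'].T@(np.array([*P,50.])-c['p']);uv=(K@q)[:2]/q[2]
            acc.append(cv2.getRectSubPix(s.astype(np.float32),(1,1),(float(uv[0]),float(uv[1])))[0,0])
        out.append(np.mean(acc))
    return np.array(out)
for n,i in(('start',a),('end',b)): print(n,prof(i).round(0).astype(int).tolist())
c=cap('side')
for l in('oil','collar','wrench','bush_mid'): print(l,[w(c,q['centre']).round(0).tolist() for q in env.landmark_of('side',l)])
E
python3 s.py
```

```text
start [-32, -32, -30, -28, -25, -19, -12, -5, 1, 10, 23, 39, 56, 70, 78, 81, 83, 82, 79, 69, 53, 30, 4, -15, -26, -31]
end [-6, -6, -6, -4, -1, 5, 13, 25, 39, 54, 67, 75, 75, 64, 44, 19, -5, -21, -30, -33, -33, -33, -33, -33, -33, -33]
oil [[544.0, -289.0, 4.0]]
collar [[620.0, -216.0, 5.0], [576.0, 174.0, 27.0]]
wrench [[435.0, 363.0, 6.0]]
bush_mid [[359.0, -181.0, 30.0], [524.0, -150.0, 25.0], [579.0, 173.0, 46.0]]
t 23.55 xy [ 500.5 -209.5] ty -0.201 F [-0.   0.5 -0.8] M [-0.028  0.046  0.011] gap mm 43.9 gf 0.0 j6 -0.41 tau6 0.001
```

The jaw's back edge has moved in about 6.5 mm (expected 7 mm). The bush is upright, the bystanders are where they were, and the robot is clear.

```bash
python3 -c "
from cell import env
print(env.close_job())"
```

```text
the job is handed in; nothing more can be done
None
```

I handed the job in at about 24 s. The bush stands upright in the nest with the brass jaw snapped in against it (about 6.5 mm of travel measured, 7 mm expected), the knob is released in its free play just past the drop, and the other things on the bench are where they were; clamping force can't be measured directly, and the hand-in gave no verdict.

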